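Lock the shield box cover with the blade key

ROBOT

A 6-joint arm with a two-finger parallel gripper is mounted at the origin on the work surface. World frame = base frame: x ahead of the robot, y to its left, z up, the work surface at z = 0. Lengths are in m, angles in rad, forces in N, time in s.
With the tool pointing down it reaches from about 0.275 to 0.825 m from the base axis. Payload 5.2 kg.
Tool frame: the origin (TCP) lies on the mounting face of the last link; the fingertips stand 186 mm ahead of it and the grasp point (between the pads) lies 167 mm ahead of it; x points along the fingers, y is the direction in which the jaws open and shut, and the axes are right-handed (so a half turn about x gives the same grasp; the last joint's range is limited). The gripper opens to 93 mm and grips with 3 to 60 N. Pads are 15 mm wide; open, the fingers measure 128 mm over their backs; the gripper's body (75 mm by 188 mm) begins 65 mm behind the grasp point.
Start: joints at [-1.487, 0.259, 1.535, -0, 1.348, -0.203], TCP at [0.156, -0.528, 0.405] pointing down, gripper open.
Joint ranges: [-3.14, 3.14], [-0.91, 2.08], [0.19, 2.58], [-1.22, 4.36], [0.22, 2.71], [-3.12, 3.12]. Speed limits (rad/s): [2.57, 2.57, 3.14, 3.14, 3.14, 3.14].

INTERFACE

Orientations are given as a unit quaternion [x, y, z, w].
In Python, from cell import ctrl gives the robot as it stands.
- The arm moves only by the shell command python3 -m handwheel 'ROWS' [FORCE]. ROWS is text: rows parted by semicolons, each of 7 numbers parted by spaces: the shift along the tool's x, y, z in m, then the turn, a rotation vector about the tool's x, y, z in rad, then the opening in per cent of the stroke, from 0 (shut) to 100 (fully open). In form: x y z ax ay az gripper; .... A call has 1 to 8 rows; each row is the pose to reach, as a shift and turn from the pose commanded when the call began, along the tool's axes at that moment; what a row does not reach only later rows make up. A row lasts 1/12 s, in which the tool goes at most 41.7 mm and 7.16 degrees, less where a joint would pass 70% of its speed; a pose out of reach is approached as far as the arm can. A call with a gripper value outside its range is refused whole. The fingers move at their own pace and stop on an object; FORCE is the grip in N (left out, the last holds). Time passes only in rows, so rows that repeat a pose let the fingers close. It gives the time, the measured TCP pose, the force and the opening at its end, in the units of the state.
- ctrl.get_state(): the state, without advancing time (a new reading comes with each control period).
- ctrl.read_camera(name): name is "scene" or "top" or "wrist"; returns the picture (420x560x3 uint8, red, green, blue); there is no depth.
- ctrl.calibration(name): a dict with "K" (3x3 intrinsics, pixels), "extrinsics" (4x4, takes a point from camera to world coordinates). Camera axes: x right, y down, z forward; pixel columns grow to the right and rows downward; lengths in m; the calibration is good to about 2 mm. A picture is of the moment at which its call begins: read the wrist's pose just before it. calibration takes no time and is no camera call; for the wrist camera it gives the pose at the moment of the call.
- ctrl.finish_job(): hands the job in, once; it reports no verdict.
The state is a dict: "clock": time; "q": joint angles; "dq": joint speeds; "tau": joint torques, N m; "tool_pos": TCP position; "eef_rot": TCP orientation; "contact_force": force on the tool from outside, world axes, zero at the start; "ft_torque": the same for the moment, N m; "width": finger opening in m.
Only numpy, scipy, OpenCV 4.12 (cv2) and the standard library are available. Lean on these libraries where they do the work, as an engineer would, in place of code of your own. Each camera call takes 0.05 s, during which the arm holds its last target.

TASK

The cover of the grey shield box is held by two slotted latches, and one is still open, its slot lying across the box. Take the flat-blade key (yellow grip) from its stand, turn that latch with it a quarter turn clockwise until it is fully home, then hang the key back upright in the stand it came from. Leave the other latch shut.

Things in the scene. Friction and masses are not known exactly. Their poses are not given: they have to be found in the camera images.
- blade_key_grip (a point): Flat-blade key, 86 mm tall, 140 g, upright in its stand. Point: centre of its yellow grip (24 x 24 mm square, 28 mm up, 27 mm down), z up. Below: steel flange (52 mm across, 5 thick), underside 32 mm below the point; shank; blade 24 mm wide along x, 4 thick along y, 18 tall, lower edge 58 mm below the point. Any grip faces may be held. The key with the blue grip is the wrong one.
- stand_a_top (a point): Centre of the top of the blade key's stand, a fixed black block 80 x 80 mm, 50 mm tall, with a 36 x 36 mm square hole right through. The blade hangs in the hole and the flange lies on the top: the key's grip point is then 32 mm above this point. The blue key's stand looks the same.
- latch_open_slot (a point): Open latch, a 60 mm black disc with two white jaws, on the fixed shield box (200 x 300 mm, 70 tall; latches 90 mm either side of its middle, on the long axis). Point: middle of the slot floor, on the turning axis; x along the slot, turning with it, z up. Slot 36 mm long, open ends, 15 deep, 7 wide below, flaring to 18 at the top. Shut: slot along the box, to the green marks; open: to the red.
- latch_open (a joint): Angle of the open latch (rad), growing clockwise seen from above: about 0 to 0.25 at the start, 1.571 when fully home against its stop. It turns with light friction (0.08 N m) and stays where it is left. The 4 mm blade has about 0.12 rad of play in the slot, so the key must turn that much farther.
- latch_shut (a joint): Angle of the other latch on the same cover, of the same make and sense: 1.571, already home; leave it so.

How it is judged:
On the way:
1. the open latch is home while the key's blade is in its slot (value of joint latch_open above 1.37 rad and horizontal distance between blade_key_grip and latch_open_slot below 0.015 m and z of blade_key_grip in the frame of latch_open_slot below 0.07 m), for 0.2 s.
At the end, for the whole second after the job is handed in: The latch that was open stands within 0.2 rad of its stop (above 1.37 rad) and so does the other one; the blade key hangs in its own stand, its grip point within 15 mm of the stand's centre in plan and less than 38 mm above the stand's top, upright within 10 degrees (value of joint each of latch_open, latch_shut above 1.37 rad and horizontal distance between blade_key_grip and stand_a_top below 0.015 m and z of blade_key_grip in the frame of stand_a_top below 0.038 m and angle between blade_key_grip's own z axis and vertical below 0.17 rad); the robot touches nothing.
It fails at once if the latch that was shut is turned back (below 1.37 rad) (value of joint latch_shut below 1.37 rad).
It also fails if it takes over 48 s, if anything falls off the work surface, if the arm or the gripper's body presses on something with over 40 N, if the wrist force passes 120 N, or if a joint passes its speed limit or range.

## Working session

There is one attempt and no reset: what is moved stays moved. The work goes in short steps, Python scripts to look and compute and a shell command to move; the robot and the scene stay as the last step left them, time stands still between calls to the robot, and variables do not carry over. Pictures are saved under pics/ and viewed, and the job is handed in when it is done.

```bash
mkdir -p pics; ls
python3 - <<'E'
from cell import ctrl
import cv2
s=ctrl.get_state();print({k:s[k] for k in('clock','tool_pos','eef_rot','width','contact_force')})
for n in('scene','top'):
    cv2.imwrite(f'pics/{n}0.png',ctrl.read_camera(n)[:,:,::-1]);c=ctrl.calibration(n);print(n,c)
E
```

```text
pics
{'clock': 0.0, 'tool_pos': array([ 0.15558372, -0.52730916,  0.40390967]), 'eef_rot': array([ 0.69987449,  0.10171574, -0.69982114,  0.10039914]), 'width': 0.09334191991015849, 'contact_force': array([-0.57033028, -0.41079974, -0.41020849])}
scene {'K': array([[457.61160595,   0.        , 277.87747885],
       [  0.        , 457.61160595, 216.76733964],
       [  0.        ,   0.        ,   1.        ]]), 'extrinsics': array([[ 0.35777013,  0.61688201, -0.70104003,  1.11190792],
       [ 0.93378549, -0.24174483,  0.2638259 , -0.21920884],
       [-0.00672335, -0.74901003, -0.66252455,  0.66156472],
       [ 0.        ,  0.        ,  0.        ,  1.        ]])}
top {'K': array([[398.14157768,   0.        , 281.75618668],
       [  0.        , 398.14157768, 210.5124016 ],
       [  0.        ,   0.        ,   1.        ]]), 'extrinsics': array([[ 0.01256292, -0.99430317,  0.10584598,  0.43323252],
       [-0.99903878, -0.01692715, -0.04043493,  0.01905004],
       [ 0.04199625, -0.10523626, -0.99356009,  0.7467981 ],
       [ 0.        ,  0.        ,  0.        ,  1.        ]])}
```

View pics/scene0.png

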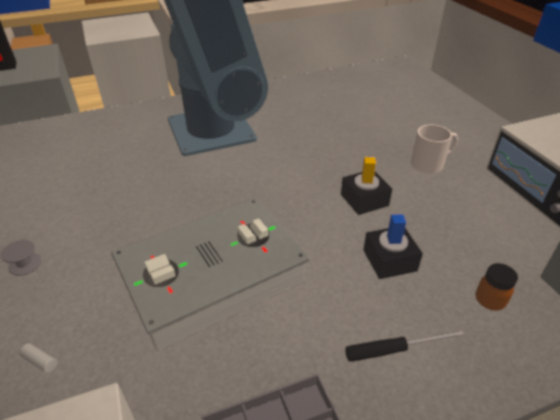

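View pics/top0.png

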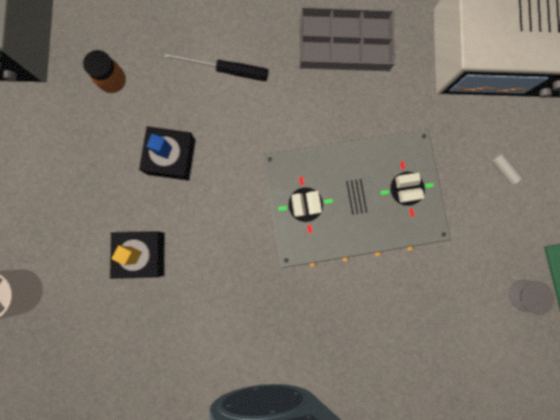

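The top picture shows the open latch at about (307,204), its slot pointing at the red marks. The shut latch is at (408,188), the yellow key at (127,255) and the blue key at (160,150). I'll enlarge these next.

Run:
```python
import cv2,numpy as np
t=cv2.imread('pics/top0.png')
a=cv2.resize(t[215:295,90:190],None,fx=5,fy=5,interpolation=cv2.INTER_CUBIC)  # 500x400
b=cv2.resize(t[170:240,272:342],None,fx=5,fy=5,interpolation=cv2.INTER_CUBIC) 
c=np.zeros((400,860,3),np.uint8);c[:,:500]=a;c[:350,510:860]=b
cv2.imwrite('pics/crop0.png',cv2.resize(c[:, :860],(800,372)))
cv2.imwrite('pics/ca.png',a);cv2.imwrite('pics/cb.png',cv2.resize(b,None,fx=1.6,fy=1.6))
```

```text
(no output)
```

View pics/ca.png

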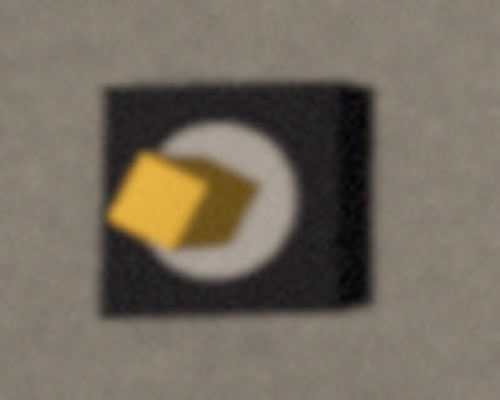

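View pics/cb.png

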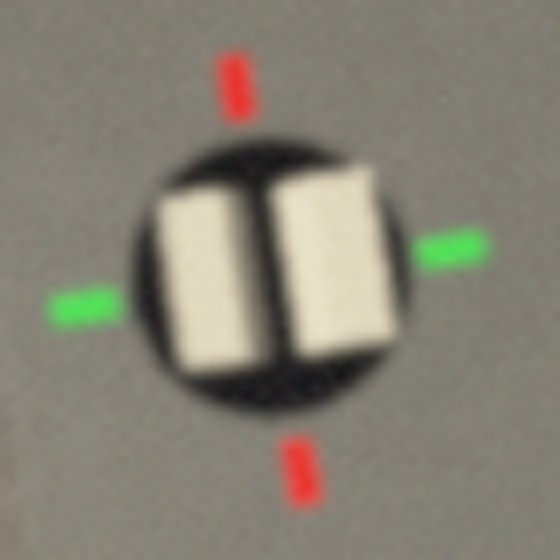

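```bash
cat > h.py <<'E'
import numpy as np
from cell import ctrl
from scipy.spatial.transform import Rotation as R
def px(name,uv,z,cal=None):
    c=cal or ctrl.calibration(name);K=c['K'];T=c['extrinsics']
    d=T[:3,:3]@np.linalg.inv(K)@np.array([uv[0],uv[1],1.]);o=T[:3,3]
    return o+d*(z-o[2])/d[2]
def proj(name,p):
    c=ctrl.calibration(name);q=np.linalg.inv(c['extrinsics'])@np.append(p,1);u=c['K']@q[:3];return u[:2]/u[2]
E
python3 - <<'E'
from h import *
np.set_printoptions(precision=4,suppress=True)
A=lambda x,y:(90+x/5-.4,215+y/5-.4)
B=lambda x,y:(272+x/8-.4,170+y/8-.4)
st=[px('top',A(*p),.05) for p in[(105,88),(340,85),(338,310),(101,316)]]
print('stand',np.array(st),np.mean(st,0),[np.linalg.norm(st[i]-st[i-1]) for i in range(4)])
g=[px('top',A(*p),.11) for p in[(148,150),(210,184),(176,250),(107,215)]]
print('grip',np.mean(g,0),[np.linalg.norm(g[i]-g[i-1]) for i in range(4)],[np.degrees(np.arctan2(*(g[i]-g[i-1])[[1,0]])) for i in range(4)])
print('flange',px('top',A(218,201),.055))
m=[px('top',B(*p),.07) for p in[(85,307),(452,249),(237,88),(301,470)]]
print('marks',np.array(m),np.mean(m,0),np.degrees(np.arctan2(*(m[1]-m[0])[[1,0]])),np.degrees(np.arctan2(*(m[3]-m[2])[[1,0]])))
for z in(.07,.075,.08): print('disc',px('top',B(272,275),z))
for a,b in[((157,205),(185,372)),((272,188),(300,355)),((372,165),(398,340))]:
    a=px('top',B(*a),.092);b=px('top',B(*b),.092);print(a,b,np.degrees(np.arctan2(*(b-a)[[1,0]])))
# other latch, box
box=[px('top',p,.07) for p in[(270,159),(424,136),(444,235),(286,260)]];print(np.array(box))
sc=[(160,267)];print('shut latch',px('top',(408,188),.08))
s=ctrl.get_state();print(R.from_quat(s['eef_rot']).as_matrix())
E
```

```text
stand [[0.4649 0.2849 0.05  ]
 [0.4671 0.2051 0.05  ]
 [0.3903 0.2023 0.05  ]
 [0.3875 0.2818 0.05  ]] [0.4275 0.2435 0.05  ] [np.float64(0.0775309052918268), np.float64(0.07985349917241114), np.float64(0.07691361226332864), np.float64(0.0795718945637905)]
grip [0.4275 0.243  0.11  ] [np.float64(0.023406190431611837), np.float64(0.022268385091375156), np.float64(0.02266409707783597), np.float64(0.024239586394283176)] [np.float64(-29.40407153924853), np.float64(-117.72650696057778), np.float64(155.49546776836067), np.float64(64.08887250993104)]
flange [0.4268 0.243  0.055 ]
marks [[ 0.5097 -0.0092  0.07  ]
 [ 0.5237 -0.0882  0.07  ]
 [ 0.5579 -0.0415  0.07  ]
 [ 0.4755 -0.0558  0.07  ]] [ 0.5167 -0.0487  0.07  ] -79.98842161969505 -170.14430270036777
disc [ 0.5173 -0.0494  0.07  ]
disc [ 0.5167 -0.0488  0.075 ]
disc [ 0.5161 -0.0483  0.08  ]
[ 0.5288 -0.023   0.092 ] [ 0.4941 -0.0292  0.092 ] -169.96470019306923
[ 0.5329 -0.047   0.092 ] [ 0.498  -0.0531  0.092 ] -170.1690251991495
[ 0.5381 -0.0679  0.092 ] [ 0.5015 -0.0735  0.092 ] -171.41585419669605
[[ 0.5947  0.013   0.07  ]
 [ 0.6425 -0.2592  0.07  ]
 [ 0.4675 -0.2898  0.07  ]
 [ 0.4214 -0.0167  0.07  ]]
shut latch [ 0.5469 -0.2248  0.08  ]
[[-0.0001  0.2829 -0.9592]
 [ 0.0017 -0.9591 -0.2829]
 [-1.     -0.0016 -0.0003]]
```

The stand centre is (0.4275, 0.243). The flange and grip agree with it, and the side comes out at 78–80 mm. The latch axis is (0.5165, -0.0487), and the 178 mm spacing to the other latch fits. The slot lies at 10° yaw, so the latch is at about 0. The grip faces lie at 63° and -27°, and I'll find the blade's direction once the key is lifted.

```bash
cat >> h.py <<'E'
def go(pt,psi,n=167,upr=True):
    """pt: grasp point world, psi deg yaw of tool y, tool straight down -> row"""
    s=ctrl.get_state();R0=R.from_quat(s['eef_rot'])
    x=np.array([0,0,-1.]);a=np.radians(psi);y=np.array([np.cos(a),np.sin(a),0]);z=np.cross(x,y)
    Rt=R.from_matrix(np.array([x,y,z]).T)
    tcp=np.array(pt)-x*n/1000
    d=R0.inv().apply(tcp-s['tool_pos']);rv=(R0.inv()*Rt).as_rotvec()
    print('shift',d.round(4),'rot',rv.round(4))
def st():
    s=ctrl.get_state();m=R.from_quat(s['eef_rot']).as_matrix()
    print('t',round(s['clock'],2),'grasp',(s['tool_pos']+.167*m[:,0]).round(4),'psi',np.degrees(np.arctan2(m[1,1],m[0,1])).round(2),'tilt',np.degrees(np.arccos(-m[2,0])).round(2),'F',s['contact_force'].round(1),'w',round(s['width'],4),'q',s['q'].round(2))
E
python3 -c "
from h import *
st();go((.45,-.12,.19),0);go((.4275,.243,.19),63)"
```

```text
t 0.1 grasp [ 0.1556 -0.5271  0.237 ] psi -73.57 tilt 0.1 F [-0.  -0.3 -0.5] w 0.0931 q [-1.49  0.26  1.54  0.    1.35 -0.2 ]
shift [ 0.0476 -0.3073 -0.3976] rot [-1.284e+00 -1.300e-03  1.200e-03]
shift [ 0.0482 -0.6619 -0.4787] rot [-2.3835e+00 -2.1000e-03  4.0000e-04]
```

```bash
python3 -m handwheel '0.02 -0.307 -0.397 -1.28 0 0 100;0.02 -0.307 -0.397 -1.28 0 0 100;0.02 -0.307 -0.397 -1.28 0 0 100;0.02 -0.307 -0.397 -1.28 0 0 100;0.02 -0.307 -0.397 -1.28 0 0 100;0.02 -0.307 -0.397 -1.28 0 0 100;0.02 -0.307 -0.397 -1.28 0 0 100;0.02 -0.307 -0.397 -1.28 0 0 100' 40
python3 -c "
from h import *
st();go((.4275,.243,.19),63)"
```

```text
clock: 0.77
tool_pos: [0.3512, -0.2556, 0.3913]
eef_rot: [0.565, 0.426, -0.565, 0.426]
contact_force: [1.6, -0.5, -0.1]
width: 0.0928
t 0.77 grasp [ 0.3512 -0.2556  0.2243] psi -15.95 tilt 0.01 F [ 1.6 -0.5 -0.1] w 0.0928 q [-0.89  0.06  1.81  0.    1.27 -0.61]
shift [ 0.0344 -0.0637 -0.5004] rot [-1.3779e+00 -2.0000e-04 -0.0000e+00]
```

```bash
python3 -m handwheel '0.03 -0.06 -0.5 -1.37 0 0 100;0.03 -0.06 -0.5 -1.37 0 0 100;0.03 -0.06 -0.5 -1.37 0 0 100;0.03 -0.06 -0.5 -1.37 0 0 100;0.03 -0.06 -0.5 -1.37 0 0 100;0.03 -0.06 -0.5 -1.37 0 0 100;0.03 -0.06 -0.5 -1.37 0 0 100;0.03 -0.06 -0.5 -1.37 0 0 100'
python3 -c "
from h import *
st();go((.4275,.243,.18),63)"
```

```text
clock: 1.43
tool_pos: [0.4047, 0.0728, 0.3715]
eef_rot: [0.291, 0.644, -0.291, 0.644]
contact_force: [1.6, -0.5, -1.0]
width: 0.0927
t 1.43 grasp [0.4048 0.0728 0.2045] psi 41.37 tilt 0.01 F [ 1.6 -0.5 -1. ] w 0.0927 q [-0.09  0.03  1.89 -0.    1.22 -0.82]
shift [ 0.0245  0.1296 -0.1127] rot [-3.775e-01  2.000e-04 -1.000e-04]
```

```bash
python3 -m handwheel '0.024 0.13 -0.113 -0.378 0 0 100;0.024 0.13 -0.113 -0.378 0 0 100;0.024 0.13 -0.113 -0.378 0 0 100;0.024 0.13 -0.113 -0.378 0 0 100;0.024 0.13 -0.113 -0.378 0 0 100;0.024 0.13 -0.113 -0.378 0 0 100;0.024 0.13 -0.113 -0.378 0 0 100'
python3 - <<'E'
from h import *
import cv2
st();go((.4275,.243,.086),63)
cal=ctrl.calibration('wrist');cv2.imwrite('pics/w1.png',ctrl.read_camera('wrist')[:,:,::-1]);print(proj('wrist',(.4275,.243,.11)),proj('wrist',(.4275,.243,.05)))
E
```

```text
clock: 2.02
tool_pos: [0.4288, 0.2412, 0.3471]
eef_rot: [0.166, 0.688, -0.167, 0.687]
contact_force: [0.2, 0.2, -0.3]
width: 0.0931
t 2.02 grasp [0.4285 0.241  0.1801] psi 62.77 tilt 0.11 F [ 0.2  0.2 -0.3] w 0.0931 q [ 0.29  0.2   1.76 -0.    1.18 -0.81]
shift [ 0.0941  0.0012 -0.0019] rot [-0.0041 -0.0008  0.0017]
[286.03085003 228.36265753] [285.3829977  204.78945582]
```

View pics/w1.png

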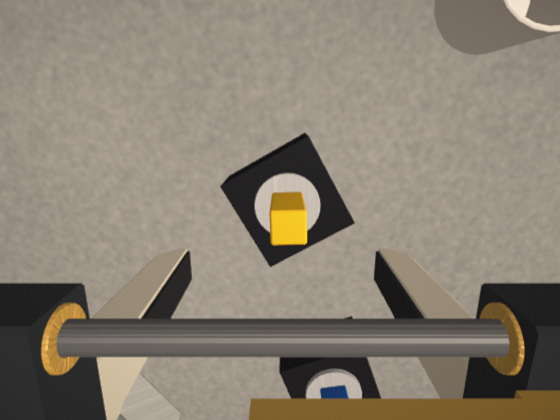

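The wrist view shows the yellow grip square with the jaws. The centre of its top is at about (289,231), where I predicted (286,228).

Run:
```python
from h import *
print(px('wrist',(289,231),.11),px('wrist',(288,206),.055))
go((.4275,.243,.087),63);go((.427,.2445,.087),63)
```

```text
[0.42998099 0.24388791 0.11      ] [0.42815485 0.24496201 0.055     ]
shift [ 0.0934  0.0018 -0.0024] rot [-0.0057 -0.0004  0.0013]
shift [ 0.0934  0.0029 -0.0035] rot [-0.0057 -0.0004  0.0013]
```

```bash
python3 -m handwheel '0.03 0.003 -0.002 -0.005 0 0 100;0.06 0.003 -0.002 -0.005 0 0 100;0.08 0.003 -0.002 -0.005 0 0 100;0.093 0.003 -0.002 -0.005 0 0 100;0.093 0.003 -0.002 -0.005 0 0 100' 40
python3 -m handwheel '0 0 0 0 0 0 20;0 0 0 0 0 0 10;0 0 0 0 0 0 10;0 0 0 0 0 0 10;0 0 0 0 0 0 10;0 0 0 0 0 0 10;0 0 0 0 0 0 10;0 0 0 0 0 0 10' 40
python3 -c "
from h import *
st()"
```

```text
clock: 2.48
tool_pos: [0.4278, 0.2425, 0.2524]
eef_rot: [0.165, 0.689, -0.167, 0.686]
contact_force: [-0.7, -1.2, -0.4]
width: 0.093
clock: 3.15
tool_pos: [0.4287, 0.2449, 0.2548]
eef_rot: [0.165, 0.687, -0.165, 0.688]
contact_force: [1.1, -0.4, 0.3]
width: 0.0441
t 3.15 grasp [0.4287 0.245  0.0878] psi 62.98 tilt 0.01 F [ 1.1 -0.4  0.3] w 0.0441 q [ 0.29  0.32  1.86  0.    0.96 -0.81]
```

Fingers are still closing.

```bash
python3 -m handwheel '0 0 0 0 0 0 5;0 0 0 0 0 0 5;0 0 0 0 0 0 5;0 0 0 0 0 0 5;0 0 0 0 0 0 5;0 0 0 0 0 0 5' 50
python3 -c "
from h import *
st()"
```

```text
clock: 3.65
tool_pos: [0.4287, 0.2449, 0.2546]
eef_rot: [0.165, 0.688, -0.165, 0.687]
contact_force: [-0.6, 0.6, -0.0]
width: 0.0238
t 3.65 grasp [0.4287 0.2449 0.0876] psi 62.97 tilt 0.01 F [-0.6  0.6 -0. ] w 0.0238 q [ 0.29  0.32  1.86  0.    0.96 -0.81]
```

```bash
python3 -m handwheel '-0.01 0 0 0 0 0 5;-0.03 0 0 0 0 0 5;-0.06 0 0 0 0 0 5;-0.09 0 0 0 0 0 5;-0.12 0 0 0 0 0 5;-0.12 0 0 0 0 0 5'
python3 - <<'E'
from h import *
import cv2
st()
ims=[]
for n in('scene','top'):
    im=ctrl.read_camera(n)[:,:,::-1]; u=proj(n,(.428,.244,.165)).astype(int);print(n,u)
    y0=max(u[1]-50,0);x0=max(u[0]-60,0);ims.append(cv2.resize(im[y0:y0+100,x0:x0+120],(390,325),interpolation=cv2.INTER_CUBIC))
cv2.imwrite('pics/lift.png',np.hstack(ims))
cv2.imwrite('pics/wl.png',ctrl.read_camera('wrist')[:,:,::-1])
E
```

```text
clock: 4.15
tool_pos: [0.43, 0.2453, 0.3812]
eef_rot: [0.167, 0.684, -0.163, 0.691]
contact_force: [-0.3, 0.8, -1.2]
width: 0.0237
t 4.15 grasp [0.4318 0.2458 0.2142] psi 62.98 tilt 0.62 F [-0.3  0.8 -1.2] w 0.0237 q [ 0.29  0.17  1.7   0.    1.25 -0.81]
scene [371 137]
top [107 254]
```

View pics/lift.png

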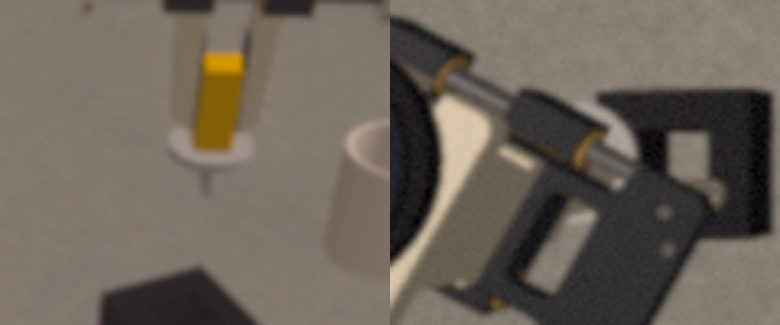

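View pics/wl.png

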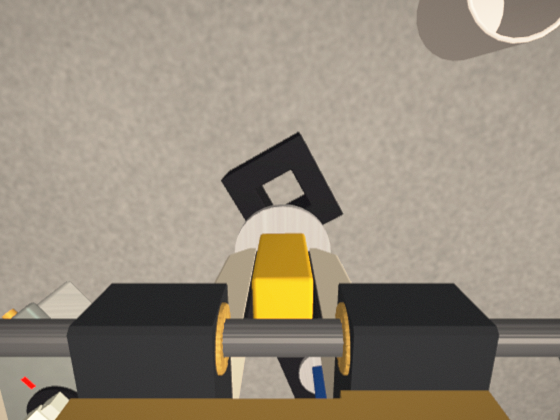

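The scene view shows the blade edge-on, a thin sliver at crop position (206,160–195). The camera's bearing is -21°, so the blade lies along -27°, perpendicular to the jaw direction. Aligning it with the slot at 10° needs ψ = 100°.

```bash
python3 -c "
from h import *
st();go((.5165,-.0487,.2),100)"
```

```text
t 4.3 grasp [0.4283 0.2447 0.2075] psi 62.97 tilt 0.01 F [-0.6 -0.1 -1.9] w 0.024 q [ 0.29  0.18  1.71 -0.    1.25 -0.81]
shift [ 0.0076 -0.2213  0.2119] rot [-6.463e-01 -1.000e-04  1.000e-04]
```

```bash
python3 -m handwheel '0.001 -0.028 0.027 -0.08 0 0 5;0.002 -0.056 0.053 -0.16 0 0 5;0.003 -0.084 0.08 -0.24 0 0 5;0.004 -0.112 0.107 -0.32 0 0 5;0.005 -0.14 0.134 -0.4 0 0 5;0.006 -0.168 0.161 -0.48 0 0 5;0.007 -0.196 0.188 -0.56 0 0 5;0.008 -0.215 0.206 -0.646 0 0 5'
python3 -m handwheel '0 -0.006 0.006 0 0 0 5;0 -0.006 0.006 0 0 0 5;0 -0.006 0.006 0 0 0 5'
python3 - <<'E'
from h import *
import cv2
st();go((.5165,-.0487,.17),100)
for n in('scene','top','wrist'):
    im=ctrl.read_camera(n)[:,:,::-1];cv2.imwrite(f'pics/h_{n}.png',im)
im=cv2.imread('pics/h_scene.png');cv2.imwrite('pics/hs.png',cv2.resize(im[140:290,150:350],(800,600),interpolation=cv2.INTER_CUBIC))
E
```

```text
clock: 4.97
tool_pos: [0.5145, -0.0434, 0.3645]
eef_rot: [-0.062, 0.706, 0.062, 0.703]
contact_force: [1.0, -1.4, -2.1]
width: 0.0237
clock: 5.22
tool_pos: [0.521, -0.0448, 0.3651]
eef_rot: [-0.06, 0.706, 0.061, 0.703]
contact_force: [-0.3, 0.5, -1.8]
width: 0.024
t 5.22 grasp [ 0.5205 -0.0445  0.1981] psi 99.84 tilt 0.22 F [-0.3  0.5 -1.8] w 0.024 q [-0.3   0.24  1.66  0.    1.25 -2.04]
shift [ 0.0281 -0.0032 -0.005 ] rot [-0.0027 -0.003  -0.0023]
```

View pics/hs.png

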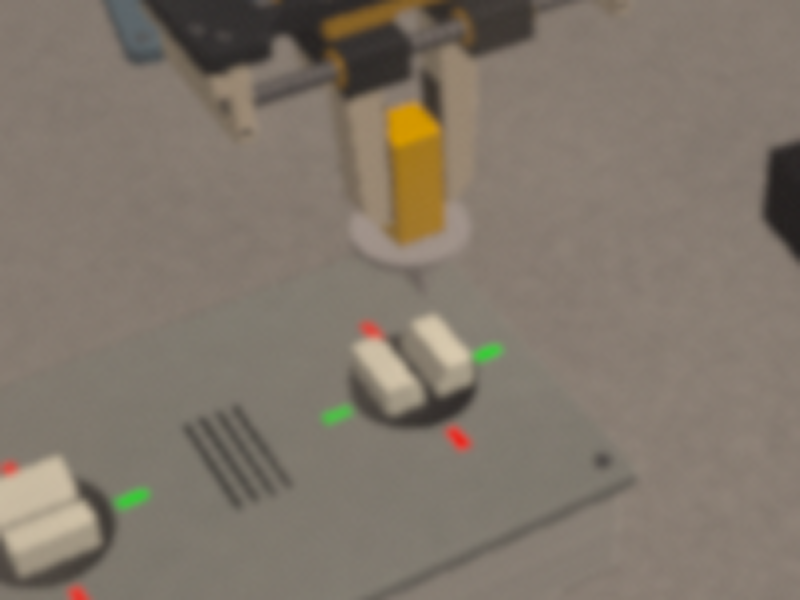

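View pics/h_wrist.png

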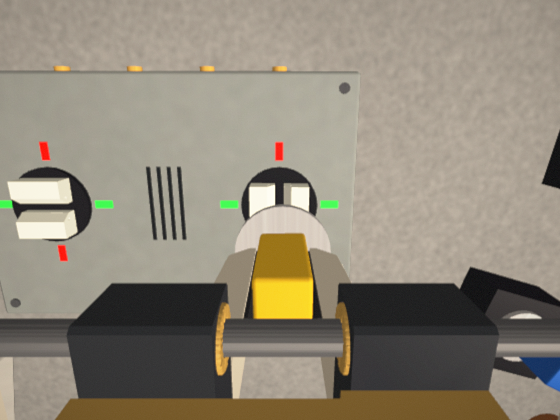

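Slot and blade look parallel in the wrist view. The marks' centre is at (279,204) and the flange's middle is at column 282.5.

Run:
```python
from h import *
st()
a=px('wrist',(229,204),.07);b=px('wrist',(329,204),.07);print((a+b)/2,np.degrees(np.arctan2(*(b-a)[[1,0]]))+180)
print(px('wrist',(279,151),.07))
s=ctrl.get_state();m=R.from_quat(s['eef_rot']).as_matrix();g=s['tool_pos']+.167*m[:,0]
zf=g[2]-.0056-.027
for v in(235,330):print(px('wrist',(v,250),zf))
print(proj('wrist',g-[0,0,.0326]))
go((.5165,-.0487,.165),100)
```

```text
t 5.37 grasp [ 0.5206 -0.0435  0.1992] psi 100.04 tilt 0.1 F [ 0.5  0.2 -1.8] w 0.0236 q [-0.3   0.24  1.66  0.    1.25 -2.04]
[ 0.51746714 -0.04679835  0.07      ] 280.04996970739256
[ 0.47582914 -0.05408269  0.07      ]
[ 0.52229948 -0.06942141  0.16656007]
[ 0.51329578 -0.0185842   0.16656007]
[282.56238882 254.88381965]
shift [ 0.0342 -0.0043 -0.0051] rot [ 0.0007 -0.0013 -0.0011]
```

```bash
python3 -m handwheel '0.01 -0.003 -0.004 0 0 0 5;0.02 -0.003 -0.004 0 0 0 5;0.03 -0.003 -0.004 0 0 0 5;0.03 -0.003 -0.004 0 0 0 5;0.03 -0.003 -0.004 0 0 0 5' 60
python3 - <<'E'
from h import *
import cv2
st();
im=ctrl.read_camera('wrist')[:,:,::-1];cv2.imwrite('pics/h2.png',cv2.resize(im[130:330,180:380],(600,600)))
im=ctrl.read_camera('scene')[:,:,::-1];cv2.imwrite('pics/h2s.png',cv2.resize(im[170:270,190:320],(780,600),interpolation=cv2.INTER_CUBIC))
E
```

```text
clock: 5.78
tool_pos: [0.5177, -0.0481, 0.3358]
eef_rot: [-0.061, 0.705, 0.062, 0.704]
contact_force: [1.0, 0.5, -1.5]
width: 0.0236
t 5.78 grasp [ 0.5174 -0.048   0.1688] psi 100.02 tilt 0.12 F [ 1.   0.5 -1.5] w 0.0236 q [-0.31  0.26  1.71  0.    1.17 -2.05]
```

View pics/h2.png

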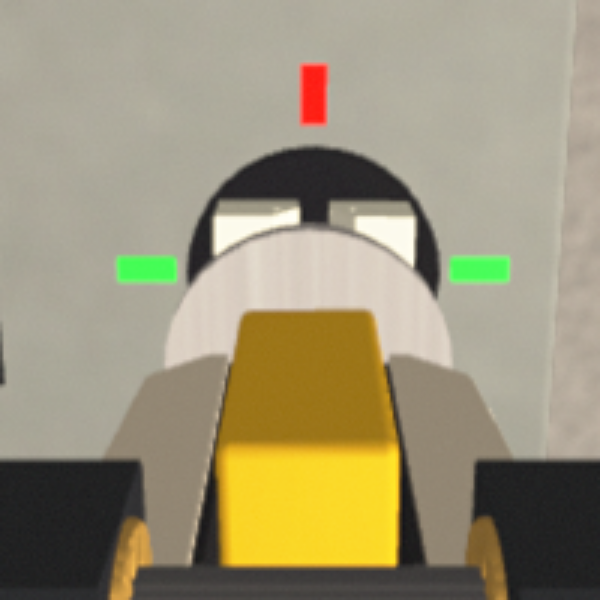

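View pics/h2s.png

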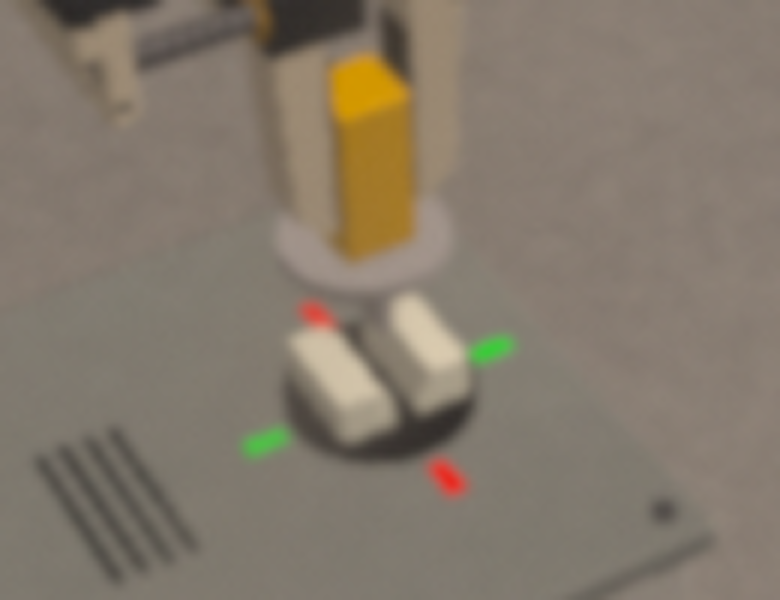

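The blade sits over the slot with the marks and flange centred within about 1 mm, so I'm descending in small steps.

```bash
python3 -m handwheel '0.005 0 0 0 0 0 5;0.01 0 0 0 0 0 5;0.014 0 0 0 0 0 5;0.018 0 0 0 0 0 5;0.018 0 0 0 0 0 5'
python3 -c "
from h import *
st()"
```

```text
clock: 6.3
tool_pos: [0.5177, -0.0488, 0.3175]
eef_rot: [-0.061, 0.705, 0.062, 0.704]
contact_force: [-0.5, 0.5, -2.0]
width: 0.024
t 6.3 grasp [ 0.5174 -0.0487  0.1505] psi 99.97 tilt 0.11 F [-0.5  0.5 -2. ] w 0.024 q [-0.31  0.28  1.73  0.    1.13 -2.05]
```

```bash
python3 -m handwheel '0.002 0 0 0 0 0 5;0.004 0 0 0 0 0 5;0.006 0 0 0 0 0 5;0.006 0 0 0 0 0 5'
python3 -c "
from h import *
st()"
```

```text
clock: 6.63
tool_pos: [0.518, -0.0486, 0.3126]
eef_rot: [-0.061, 0.704, 0.062, 0.705]
contact_force: [-0.1, 2.5, -1.6]
width: 0.0234
t 6.63 grasp [ 0.5181 -0.0484  0.1456] psi 99.97 tilt 0.05 F [-0.1  2.5 -1.6] w 0.0234 q [-0.31  0.29  1.74  0.    1.12 -2.05]
```

```bash
python3 -m handwheel '0 0.001 0 0 0 0 5;0.001 0.001 0 0 0 0 5;0.002 0.001 0 0 0 0 5;0.002 0.001 0 0 0 0 5'
python3 -c "
from h import *
st()"
python3 -m handwheel '0.001 0 0 0 0 0 5;0.002 0 0 0 0 0 5;0.002 0 0 0 0 0 5'
python3 -c "
from h import *
st()"
```

```text
clock: 6.97
tool_pos: [0.5177, -0.0479, 0.3104]
eef_rot: [-0.062, 0.705, 0.062, 0.704]
contact_force: [-0.3, 0.3, -1.8]
width: 0.0237
t 6.97 grasp [ 0.5177 -0.0479  0.1434] psi 99.98 tilt 0.02 F [-0.3  0.3 -1.8] w 0.0237 q [-0.31  0.29  1.74 -0.    1.11 -2.05]
clock: 7.22
tool_pos: [0.5178, -0.0478, 0.3084]
eef_rot: [-0.062, 0.705, 0.062, 0.704]
contact_force: [-0.1, 0.4, -2.1]
width: 0.0239
t 7.22 grasp [ 0.5177 -0.0478  0.1414] psi 99.98 tilt 0.02 F [-0.1  0.4 -2.1] w 0.0239 q [-0.31  0.29  1.74 -0.    1.11 -2.05]
```

```bash
python3 -m handwheel '0.001 0 0 0 0 0 5;0.002 0 0 0 0 0 5;0.002 0 0 0 0 0 5'
python3 -c "
from h import *
st()"
python3 - <<'E'
from h import *
import cv2
im=ctrl.read_camera('scene')[:,:,::-1];cv2.imwrite('pics/h3s.png',cv2.resize(im[170:270,190:320],(780,600),interpolation=cv2.INTER_CUBIC))
E
```

```text
clock: 7.47
tool_pos: [0.5178, -0.0478, 0.3064]
eef_rot: [-0.061, 0.705, 0.062, 0.704]
contact_force: [-1.5, 0.6, -1.4]
width: 0.0236
t 7.47 grasp [ 0.5177 -0.0478  0.1394] psi 99.98 tilt 0.02 F [-1.5  0.6 -1.4] w 0.0236 q [-0.31  0.29  1.74 -0.    1.1  -2.05]
```

View pics/h3s.png

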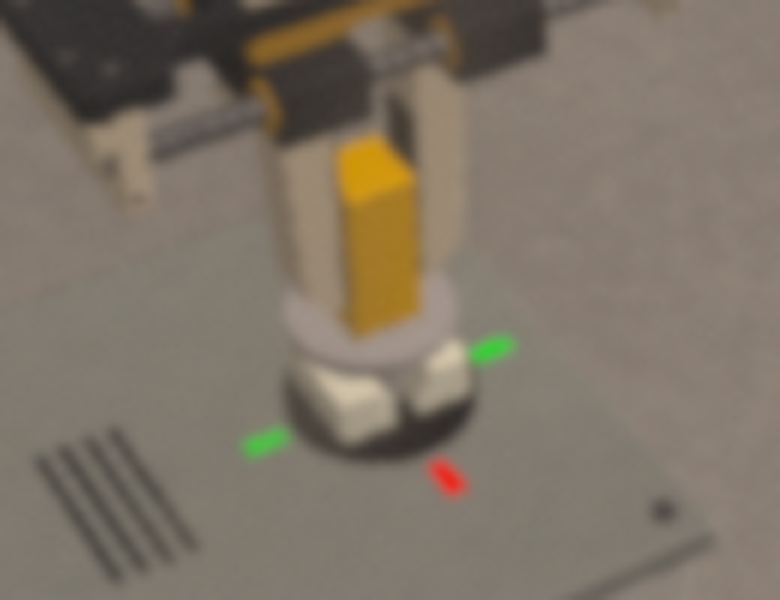

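The blade is in the slot. I'll feel for the floor.

```bash
python3 -m handwheel '0.001 0 0 0 0 0 5;0.002 0 0 0 0 0 5;0.002 0 0 0 0 0 5'
python3 -c "
from h import *
st()"
python3 -m handwheel '0.001 0 0 0 0 0 5;0.0015 0 0 0 0 0 5;0.0015 0 0 0 0 0 5'
python3 -c "
from h import *
st()"
```

```text
clock: 7.77
tool_pos: [0.5179, -0.0478, 0.3055]
eef_rot: [-0.062, 0.704, 0.061, 0.705]
contact_force: [-1.0, 0.2, 5.3]
width: 0.0237
t 7.77 grasp [ 0.518  -0.0479  0.1385] psi 99.98 tilt 0.04 F [-1.   0.2  5.3] w 0.0237 q [-0.31  0.3   1.75 -0.    1.1  -2.05]
clock: 8.02
tool_pos: [0.5179, -0.0478, 0.3054]
eef_rot: [-0.062, 0.704, 0.061, 0.705]
contact_force: [-5.0, 1.5, 15.5]
width: 0.0237
t 8.02 grasp [ 0.5181 -0.0479  0.1384] psi 100.0 tilt 0.09 F [-5.   1.5 15.5] w 0.0237 q [-0.31  0.3   1.75 -0.    1.1  -2.05]
```

The floor is at z ≈ 0.075. I'll raise the key about 1 mm off it, then turn clockwise (positive about tool x).

```bash
python3 -m handwheel '-0.0035 0 0 0 0 0 5;-0.0035 0 0 0.1 0 0 5;-0.0035 0 0 0.2 0 0 5;-0.0035 0 0 0.3 0 0 5;-0.0035 0 0 0.4 0 0 5;-0.0035 0 0 0.5 0 0 5;-0.0035 0 0 0.6 0 0 5;-0.0035 0 0 0.6 0 0 5'
python3 -c "
from h import *
st();print(ctrl.get_state()['ft_torque'])"
```

```text
clock: 8.68
tool_pos: [0.518, -0.0475, 0.307]
eef_rot: [0.151, 0.691, -0.15, 0.691]
contact_force: [0.3, 2.5, 0.6]
width: 0.0238
t 8.68 grasp [ 0.5181 -0.0474  0.14  ] psi 65.4 tilt 0.06 F [0.3 2.5 0.6] w 0.0238 q [-0.31  0.29  1.74  0.    1.1  -1.45]
[ 0.49868679 -0.19090335  0.05542816]
```

```bash
python3 -m handwheel '0 0 0 0.1 0 0 5;0 0 0 0.2 0 0 5;0 0 0 0.3 0 0 5;0 0 0 0.4 0 0 5;0 0 0 0.5 0 0 5;0 0 0 0.6 0 0 5;0 0 0 0.7 0 0 5;0 0 0 0.7 0 0 5'
python3 -c "
from h import *
st();print(ctrl.get_state()['ft_torque'])"
```

```text
clock: 9.35
tool_pos: [0.5178, -0.0478, 0.3068]
eef_rot: [0.377, 0.598, -0.377, 0.598]
contact_force: [-0.5, 0.7, -0.5]
width: 0.0238
t 9.35 grasp [ 0.5178 -0.0478  0.1398] psi 25.47 tilt 0.0 F [-0.5  0.7 -0.5] w 0.0238 q [-0.31  0.29  1.74 -0.    1.1  -0.75]
[0.15871554 0.00218804 0.02245118]
```

```bash
python3 -m handwheel '0 0 0 0.1 0 0 5;0 0 0 0.2 0 0 5;0 0 0 0.3 0 0 5;0 0 0 0.36 0 0 5;0 0 0 0.39 0 0 5;0 0 0 0.39 0 0 5'
python3 -c "
from h import *
st();print(ctrl.get_state()['ft_torque'])"
python3 -m handwheel '0 0 0 0.02 0 0 5;0 0 0 0.04 0 0 5;0 0 0 0.04 0 0 5'
python3 -c "
from h import *
st();print(ctrl.get_state()['ft_torque'])"
```

```text
clock: 9.85
tool_pos: [0.5176, -0.0479, 0.3067]
eef_rot: [0.485, 0.515, -0.485, 0.514]
contact_force: [-1.9, -0.3, 2.4]
width: 0.0236
t 9.85 grasp [ 0.5175 -0.0479  0.1397] psi 3.39 tilt 0.04 F [-1.9 -0.3  2.4] w 0.0236 q [-0.31  0.29  1.74 -0.    1.1  -0.37]
[0.08018294 0.34764162 0.04104065]
clock: 10.1
tool_pos: [0.5176, -0.0479, 0.3066]
eef_rot: [0.496, 0.504, -0.496, 0.504]
contact_force: [-3.0, 0.8, 2.2]
width: 0.0236
t 10.1 grasp [ 0.5175 -0.0479  0.1396] psi 0.88 tilt 0.04 F [-3.   0.8  2.2] w 0.0236 q [-0.31  0.29  1.74 -0.    1.1  -0.32]
[0.01839839 0.53037946 0.10574903]
```

```bash
python3 -m handwheel '0 0 0 0.03 0 0 5;0 0 0 0.06 0 0 5;0 0 0 0.06 0 0 5;0 0 0 0.06 0 0 5'
python3 - <<'E'
from h import *
import cv2
st();print(ctrl.get_state()['ft_torque'])
im=ctrl.read_camera('scene')[:,:,::-1];cv2.imwrite('pics/h4s.png',cv2.resize(im[170:270,190:320],(780,600),interpolation=cv2.INTER_CUBIC))
E
```

```text
clock: 10.43
tool_pos: [0.5176, -0.0478, 0.3066]
eef_rot: [-0.51, -0.489, 0.511, -0.489]
contact_force: [-3.6, 0.4, 3.8]
width: 0.024
t 10.43 grasp [ 0.5175 -0.0479  0.1396] psi -2.45 tilt 0.05 F [-3.6  0.4  3.8] w 0.024 q [-0.31  0.29  1.74 -0.    1.1  -0.26]
[-0.05265461  0.74807977  0.33903766]
```

View pics/h4s.png

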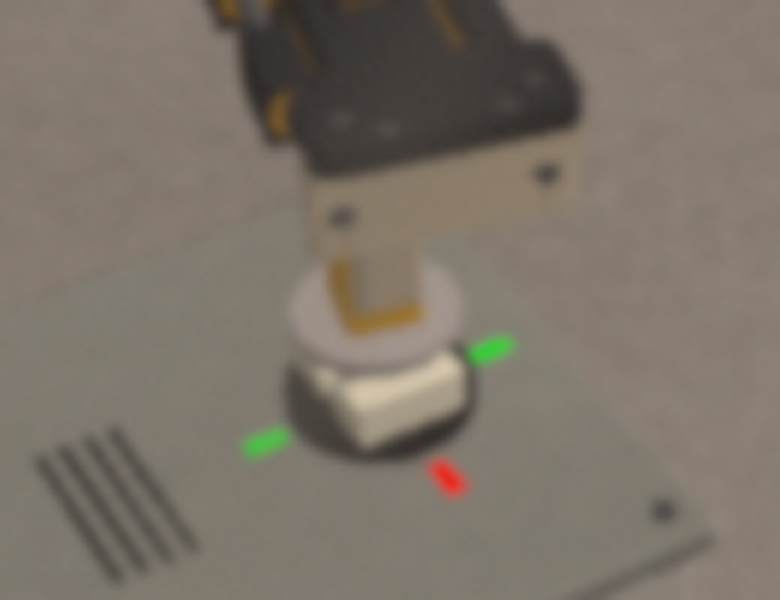

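The torque has risen to 0.34 N m against the stop and the jaws line up with the green marks, so the latch is home. I'll back off within the slot play and lift straight out.

```bash
python3 -m handwheel '0 0 0 -0.08 0 0 5;0 0 0 -0.16 0 0 5;0 0 0 -0.16 0 0 5;-0.005 0 0 -0.16 0 0 5;-0.015 0 0 -0.16 0 0 5;-0.03 0 0 -0.16 0 0 5;-0.055 0 0 -0.16 0 0 5;-0.075 0 0 -0.16 0 0 5'
python3 - <<'E'
from h import *
import cv2
st();print(ctrl.get_state()['ft_torque'])
im=ctrl.read_camera('scene')[:,:,::-1];cv2.imwrite('pics/h5s.png',cv2.resize(im[140:290,150:350],(800,600),interpolation=cv2.INTER_CUBIC))
cv2.imwrite('pics/h5w.png',ctrl.read_camera('wrist')[:,:,::-1])
go((.4287,.2449,.205),63)
E
```

```text
clock: 11.15
tool_pos: [0.5181, -0.0478, 0.3837]
eef_rot: [0.471, 0.527, -0.471, 0.528]
contact_force: [0.7, -0.1, -0.9]
width: 0.0236
t 11.15 grasp [ 0.5183 -0.0479  0.2167] psi 6.49 tilt 0.07 F [ 0.7 -0.1 -0.9] w 0.0236 q [-0.31  0.22  1.64  0.    1.28 -0.42]
[-0.0135399  -0.07146236  0.00384085]
shift [ 0.0125 -0.0566 -0.3014] rot [-0.9858  0.007  -0.0057]
```

View pics/h5s.png

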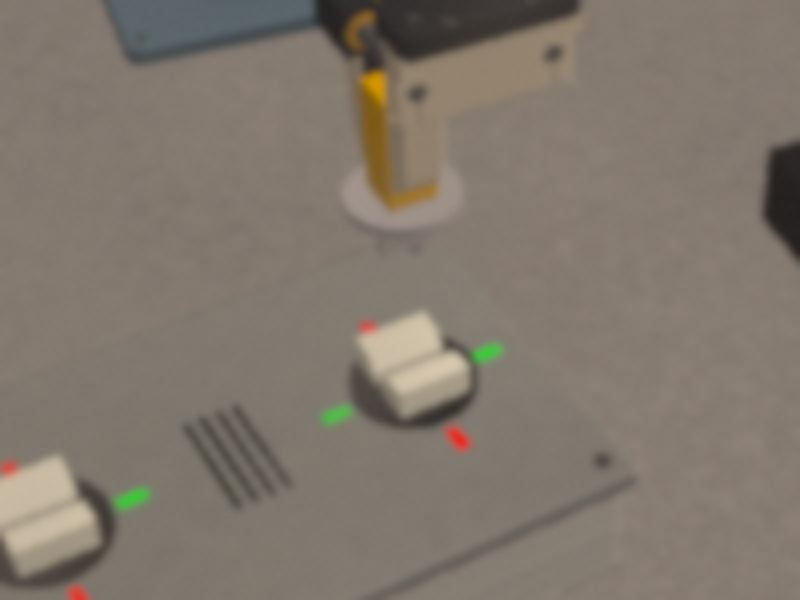

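View pics/h5w.png

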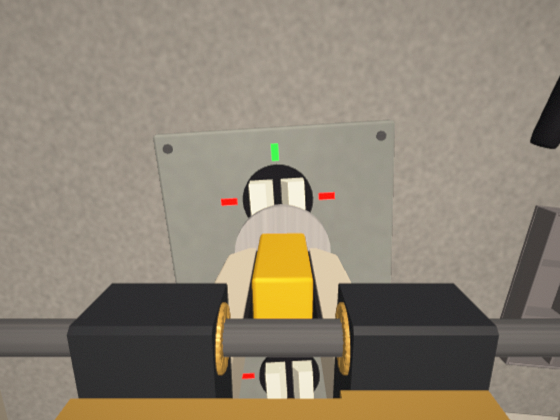

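Both latches' slots now point to the green marks, and the flange is unchanged in the grip. Returning to the stand.

```bash
python3 -m handwheel '0 -0.007 -0.037 -0.12 0 0 5;0 -0.014 -0.075 -0.24 0 0 5;0.004 -0.021 -0.112 -0.36 0 0 5;0.006 -0.028 -0.15 -0.48 0 0 5;0.008 -0.035 -0.187 -0.6 0 0 5;0.01 -0.042 -0.225 -0.72 0 0 5;0.012 -0.049 -0.262 -0.84 0 0 5;0.012 -0.056 -0.3 -0.96 0 0 5'
python3 -m handwheel '0 0 0 -0.026 0 0 5;0 0 0 -0.026 0 0 5;0 0 0 -0.026 0 0 5'
python3 - <<'E'
from h import *
import cv2
st();
cv2.imwrite('pics/h6w.png',ctrl.read_camera('wrist')[:,:,::-1])
go((.4287,.2449,.15),63)
E
```

```text
clock: 11.92
tool_pos: [0.4266, 0.2452, 0.3687]
eef_rot: [0.172, 0.686, -0.172, 0.686]
contact_force: [0.7, 0.1, -1.5]
width: 0.0236
clock: 12.17
tool_pos: [0.4275, 0.244, 0.3691]
eef_rot: [0.165, 0.688, -0.165, 0.688]
contact_force: [-0.1, -0.7, -1.8]
width: 0.0239
t 12.17 grasp [0.4274 0.2439 0.2021] psi 63.05 tilt 0.05 F [-0.1 -0.7 -1.8] w 0.0239 q [ 0.29  0.18  1.72 -0.    1.24 -0.81]
shift [0.0522 0.0018 0.    ] rot [-0.0005 -0.0001  0.0007]
```

View pics/h6w.png

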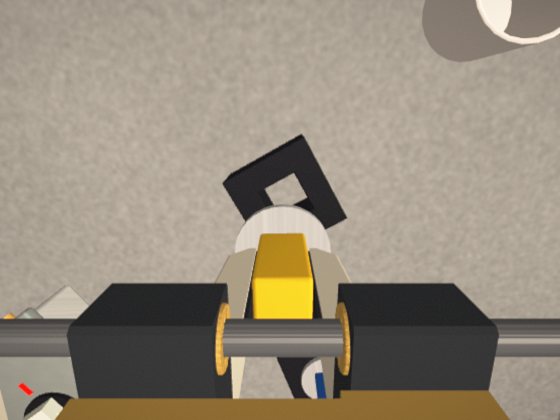

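```bash
python3 -m handwheel '0.02 0.002 0 0 0 0 5;0.04 0.002 0 0 0 0 5;0.06 0.002 0 0 0 0 5;0.075 0.002 0 0 0 0 5;0.09 0.002 0 0 0 0 5;0.1 0.002 0 0 0 0 5;0.106 0.002 0 0 0 0 5;0.106 0.002 0 0 0 0 5'
python3 -c "
from h import *
st()"
python3 -m handwheel '0.002 0 0 0 0 0 5;0.004 0 0 0 0 0 5;0.006 0 0 0 0 0 5;0.008 0 0 0 0 0 5;0.008 0 0 0 0 0 5'
python3 -c "
from h import *
st()"
```

```text
clock: 12.88
tool_pos: [0.4288, 0.2446, 0.2626]
eef_rot: [0.165, 0.688, -0.166, 0.687]
contact_force: [-1.2, 0.0, -1.4]
width: 0.0238
t 12.88 grasp [0.4284 0.2445 0.0956] psi 62.95 tilt 0.13 F [-1.2  0.  -1.4] w 0.0238 q [ 0.29  0.31  1.86 -0.    0.98 -0.81]
clock: 13.3
tool_pos: [0.4286, 0.2456, 0.2556]
eef_rot: [0.165, 0.688, -0.165, 0.688]
contact_force: [0.6, 1.2, -1.2]
width: 0.0236
t 13.3 grasp [0.4286 0.2456 0.0886] psi 63.09 tilt 0.01 F [ 0.6  1.2 -1.2] w 0.0236 q [ 0.29  0.32  1.86 -0.    0.96 -0.81]
```

```bash
python3 -m handwheel '0.001 0 0 0 0 0 5;0.002 0 0 0 0 0 5;0.002 0 0 0 0 0 5'
python3 -c "
from h import *
st()"
```

```text
clock: 13.55
tool_pos: [0.4287, 0.2457, 0.2546]
eef_rot: [0.165, 0.687, -0.164, 0.688]
contact_force: [-2.0, -1.6, 7.1]
width: 0.0239
t 13.55 grasp [0.4289 0.2457 0.0876] psi 63.1 tilt 0.04 F [-2.  -1.6  7.1] w 0.0239 q [ 0.29  0.32  1.86 -0.    0.96 -0.81]
```

The flange has seated at grasp z 0.0876, the same height as at pick-up. I'll back off 1 mm and open fully.

```bash
python3 -m handwheel '-0.001 0 0 0 0 0 5;-0.001 0 0 0 0 0 30;-0.001 0 0 0 0 0 60;-0.001 0 0 0 0 0 70;-0.001 0 0 0 0 0 70;-0.001 0 0 0 0 0 70;-0.001 0 0 0 0 0 70;-0.001 0 0 0 0 0 70'
python3 -c "
from h import *
st()"
```

```text
clock: 14.22
tool_pos: [0.4287, 0.2455, 0.2546]
eef_rot: [0.165, 0.688, -0.165, 0.688]
contact_force: [0.4, 0.0, -1.5]
width: 0.0623
t 14.22 grasp [0.4287 0.2455 0.0876] psi 63.08 tilt 0.0 F [ 0.4  0.  -1.5] w 0.0623 q [ 0.29  0.32  1.86 -0.    0.96 -0.81]
```

```bash
python3 -m handwheel '-0.015 0 0 0 0 0 70;-0.04 0 0 0 0 0 70;-0.07 0 0 0 0 0 70;-0.1 0 0 0 0 0 70;-0.13 0 0 0 0 0 70;-0.13 0 -0.04 0 0 0 70;-0.13 0 -0.08 0 0 0 70;-0.13 0 -0.08 0 0 0 70'
python3 - <<'E'
from h import *
import cv2
st()
for n in('top','scene','wrist'):cv2.imwrite(f'pics/f_{n}.png',ctrl.read_camera(n)[:,:,::-1])
t=cv2.imread('pics/f_top.png');s=cv2.imread('pics/f_scene.png')
cv2.imwrite('pics/f.png',np.hstack([cv2.resize(t[215:295,90:170],(390,390)),cv2.resize(s[140:220,330:410],(390,390))]))
E
```

```text
clock: 14.88
tool_pos: [0.3525, 0.2833, 0.385]
eef_rot: [0.164, 0.689, -0.163, 0.687]
contact_force: [-0.2, -0.1, -0.2]
width: 0.0653
t 14.88 grasp [0.352  0.2835 0.218 ] psi 63.23 tilt 0.18 F [-0.2 -0.1 -0.2] w 0.0653 q [ 0.43  0.1   1.79  0.    1.26 -0.68]
```

View pics/f.png

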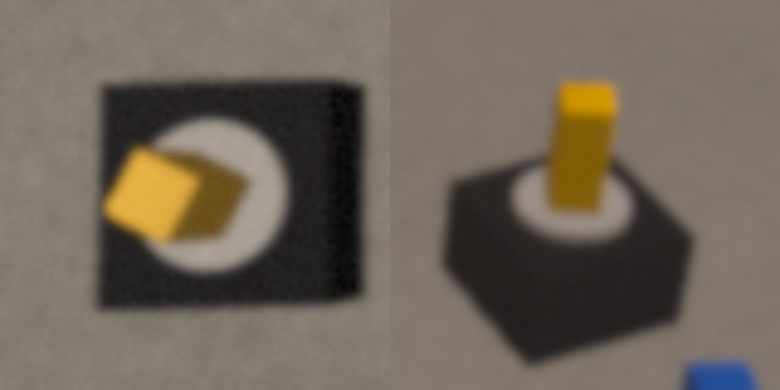

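View pics/f_top.png

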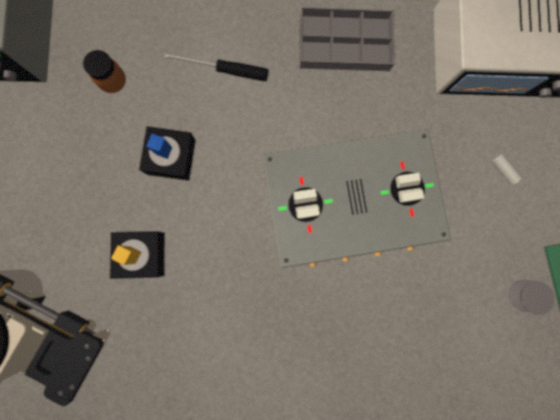

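View pics/f_scene.png

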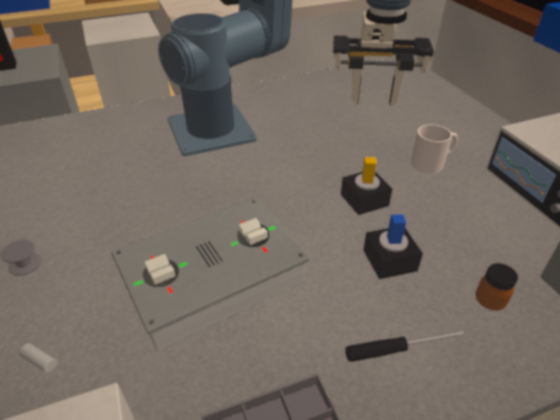

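View pics/f_wrist.png

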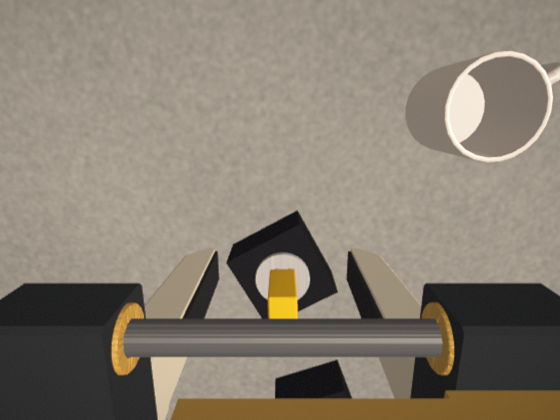

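The key stands upright at (123,256) in the top picture, with its flange flat and centred on its own stand. Both latches' slots lie along the green marks, at (306,204) and (408,188). The gripper is clear of everything.

```bash
python3 -c "
from cell import ctrl
print(ctrl.finish_job())"
```

```text
the job is handed in; nothing more can be done
None
```

The open latch is shut, the blade key is back in its own stand, and the job was handed in at about 15 s of the 48 s allowed; no verdict was reported.

- **Turning the latch:** I took the yellow key and lowered the blade into the slot until it touched the floor at z ≈ 0.075. I raised it 1 mm and turned it clockwise about 1.79 rad. The torque then rose to 0.34 N m against the stop, and I backed off within the slot's play before lifting out.
- **Returning the key:** I lowered it into the stand until the flange touched at the same height as at pick-up.
- **Last checks:** The final pictures show both latch slots along the green marks. The key stands upright and looks centred in its stand, with the gripper clear of everything. I judged the latch angles from the pictures and the torque rise, because the joint values cannot be read.
- **Disagreements:** The top and wrist cameras differed by about 2 mm on the latch and stand positions. The blade touched the slot wall lightly (2.5 N) on the way in, which a 1 mm shift cured. No final check failed.

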